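# Set out the croissant finishing station

## Task

Set out the finishing station with the things along the front of the counter: lay the croissant in the middle of the oblong board, lengthwise along it, and stand the jam jar in the middle of the round coaster and the sugar shaker in the middle of the square coaster. Then stand the kitchen timer upright on the counter in front of the jam jar, straight towards the counter's front edge from it, with about 3 cm of free counter between the timer and the round coaster. Leave the price card, the bell and the bun where they are.

Things in the scene. Friction and masses are not known exactly. Their poses are not given: they have to be found in the camera images.
- croissant: The only loose croissant on the open counter: baked, golden brown, 67 wide (its x) x 114 long (its y) x 52 mm high, about 50 g, rounded. Origin: centre of its underside, z up, y along its length. Grasp it across its width, fingers closing along its x, at about half its height.
- jam_jar: The small preserve jar near the front edge of the counter (others far at the back right stay), with a screw lid (lid does not turn), upright and round, 59 mm diameter, 66 mm high, about 190 g. Origin: centre of its underside, z up.
- sugar_shaker: White sugar pourer, round, with a waist below its cap and a small spout knob on top, 60 mm diameter at its widest, 122 mm high, about 250 g. Origin: centre of its underside, z up. It can be gripped 70 to 80 mm above its foot, where it is at most 60 mm wide. It stands near the front edge of the counter; two white shakers far at the back stay there.
- timer: The squat round cream kitchen timer near the front edge of the counter (another far at the back stays) with a knob on top, 66 mm diameter (about 64 mm across the upper dial part), 60 mm high including the knob, about 140 g; for this task the dial does not turn. Origin: centre of its underside, z up. It can be gripped round the body, 30 mm above its foot.
- long_board: Oblong dark wooden serving board fixed on the counter, 80 (its x) x 120 (its y, the long way) x 10 mm high, turned up to 6 degrees. Origin: centre of its underside; its top is 10 mm above the counter.
- round_coaster: Round wooden coaster fixed on the counter, 90 mm diameter, 8 mm high. Origin: centre of its underside; its top is 8 mm above the counter. Its axes stay parallel to the world's: -x points to the counter's front edge (the robot's side), y to the robot's left.
- square_coaster: Square wooden coaster fixed on the counter, 90 x 90 x 8 mm high, turned up to 9 degrees. Origin: centre of its underside; its top is 8 mm above the counter.
- price_card: Bystander, loose: black price card in a wooden foot, 36 (x) x 75 (y) x 65 mm high, set nearly edge-on to the robot between two of the three boards. Origin: centre of its underside. Stays where it is.
- call_bell: Bystander, loose: the nearer brass counter bell on a black base, 84 mm diameter, 63 mm high, at the front left. Origin: centre of its underside. Stays where it is.
- bun: Bystander, loose: plain brown round bun, 72 x 77 x 66 mm high, at the right. Origin: centre of its underside. Stays where it is.
Mind the look-alikes: they are no part of the job. Leave any purple or turquoise look-alike of the sugar_shaker alone.

How it is judged:
By the outcome, as a careful person would: the job done as asked, in the order asked, and still so for the second after the job is handed in, with the robot touching nothing.
It also fails if it takes over 128 s, if anything falls off the work surface, if the arm or the gripper's body presses on something with over 40 N, if the wrist force passes 120 N, or if a joint passes its speed limit or range.

## Robot

A 7-joint arm with a two-finger parallel gripper is mounted at the origin on a cart in front of the work surface, level with it; the furniture and walls round the work are solid. World frame = base frame: x ahead of the robot, y to its left, z up, the work surface at z = 0. Lengths are in mm, angles in rad, forces in N, time in s.
With the tool pointing down it reaches from about 425 to 925 mm from the base axis. Payload 6.8 kg.
Tool frame: the origin (TCP) lies midway between the tips of the shut fingers; the grasp point (between the pads) lies 19 mm behind it (tcp_to_grasp is the distance from the TCP to the grasp point, in mm); z points along the fingers, y is the line along which they close (so a half turn about z gives the same grasp; the last joint's range is limited). The gripper opens to 88 mm and grips with 3 to 60 N. Pads are 20 mm wide; open, the fingers measure 115 mm over their backs; the gripper's body (75 mm by 178 mm) begins 61 mm behind the grasp point.
Start: joints at [-0.108, 0.477, 0.022, 1.555, -0.011, 1.109, -0.083], TCP at [675.017, 0.007, 222.664] pointing down, gripper open.
Joint ranges: [-2.96, 2.96], [-0.34, 2.1], [-1.41, 1.46], [0.24, 2.44], [-1.37, 4.51], [0.17, 1.92], [-2.96, 2.96]. Speed limits (rad/s): [2.39, 2.39, 3.14, 3.14, 3.14, 3.14, 3.14].

## Interface

Orientations are given as a rotation vector (axis times angle).
In Python, from station import * gives the robot as it stands.
- The arm moves only by the shell command python3 -m creep 'ROWS' [FORCE]. ROWS is JSON, one flat list of numbers, 7 for each row, row after row: the shift along the tool's x, y, z in cm, then the turn, a rotation vector about the tool's x, y, z in rad, then the finger opening in cm, from 0 to 8.78. In form: [x, y, z, wx, wy, wz, gripper, x, y, z, wx, wy, wz, gripper, ...]. A call has 1 to 8 rows; each row is the pose to reach, as a shift and turn from the pose commanded when the call began, along the tool's axes at that moment; what a row does not reach only later rows make up. A row lasts 1/8 s, in which the tool goes at most 62.5 mm and 10.7 degrees, less where a joint would pass 70% of its speed; a pose out of reach is approached as far as the arm can. A call with a gripper value outside its range is refused whole. The fingers move at their own pace and stop on an object; FORCE is the grip in N (left out, the last holds). Time passes only in rows, so rows that repeat a pose let the fingers close. It gives the time, the measured TCP pose, the force, the opening and the grip force at its end, in the units of the state.
- sense(): the state, without advancing time (a new reading comes with each control period).
- capture(name): name is "scene" or "side" or "wrist"; returns a dict with "img" (400x640x3 uint8, blue, green, red), "depth" (400x640 float32, mm along the optical axis (not along the pixel's ray), 0 where there is no reading), "fx", "fy", "cx", "cy" (pixels), "world_from_camera" (4x4, takes a point from camera to world coordinates). Camera axes: x right, y up, looking along -z (the intrinsics and any distortion apply to the point x, -y, -z); pixel columns grow to the right and rows downward; lengths in mm; the calibration is good to about 2 mm. A picture is of the moment at which its call begins.
- job_done(): hands the job in; it is judged then, once.
Trained networks look in a picture, given as the dict that the camera call returned (one of the last four; its "shot" number tells which), for a name from the list of things; names that differ only in an ending like _2 or _b are one class to them, and where a whole thing is asked for, a point or a joint stands for the part that bears it (a point fixed in the world has none). Each returns a list of dicts, best first, with "score" (0 to 1); they miss things now and then, are a little off and sometimes report something else, mostly with a low value. They report only what shows in the picture. A call takes as long as a camera call. They do not tell look-alikes from the thing itself.
- spot_in(thing, picture): "xy" ([column, row] as shares, 0 to 1, of the picture: columns of its width, rows of its height, amid what is visible of it).
- cut_out(thing, picture): "region" (400x640 bool, what is visible of it) and "xy" ([column, row] as shares, 0 to 1, of the picture: columns of its width, rows of its height, amid what is visible of it).
The state is a dict: "time": time; "joint_pos": joint angles; "joint_vel": joint speeds; "joint_efforts": joint torques, N m; "tool_pos": TCP position; "orientation": TCP orientation; "wrist_force": force on the tool from outside, world axes, zero at the start; "wrist_torque": the same for the moment, N m; "grip_width": finger opening in mm; "grip_force": force on a finger pad.
Only numpy, scipy, OpenCV 4.12 (cv2) and the standard library are available. Lean on these libraries where they do the work, as an engineer would, in place of code of your own. Each camera call takes 0.05 s, during which the arm holds its last target. There are 200 camera calls.

## Working session

There is one attempt and no reset: what is moved stays moved. The work goes in short steps, Python scripts to look and compute and a shell command to move; the robot and the scene stay as the last step left them, time stands still between calls to the robot, and variables do not carry over. Pictures are saved under pics/ and viewed, at most 15 in all, crops included, and the job is handed in when it is done.

```bash
mkdir -p pics; cat > h.py <<'E'
from station import *
import numpy as np, cv2
from scipy.spatial.transform import Rotation as R
def cloud(p):
    d=p["depth"]; v,u=np.mgrid[0:400,0:640]
    x=(u-p["cx"])/p["fx"]*d; y=-(v-p["cy"])/p["fy"]*d
    P=np.stack([x,y,-d,np.ones_like(d)],-1)@np.array(p["world_from_camera"]).T
    P=P[...,:3]; P[d<=0]=np.nan; return P
THINGS="croissant jam_jar sugar_shaker timer long_board round_coaster square_coaster price_card call_bell bun".split()
def rect(Q):
    (c,s,a)=cv2.minAreaRect(Q[:,:2].astype(np.float32)); return np.round(c,1),np.round(s,1),round(a,1)
E
python3 - <<'E'
from h import *
s=sense(); print(s["tool_pos"],s["orientation"],s["wrist_force"],s["time"])
for n in ("scene","side"):
    p=capture(n); cv2.imwrite(f"pics/{n}0.png",p["img"]); P=cloud(p)
    print(n,[k for k in p], np.round(p["world_from_camera"],2)[:3,3])
    for t in THINGS:
        for r in cut_out(t,p)[:4]:
            if r["score"]<.3: continue
            Q=P[r["region"]]; Q=Q[~np.isnan(Q[:,0])]
            if len(Q)<10: print(t,"few");continue
            print(t,round(r["score"],2),np.round(np.array(r["xy"])*[640,400]),len(Q),"med",np.round(np.median(Q,0)),"z98",round(np.percentile(Q[:,2],98)),rect(Q))
E
```

```text
[ 6.74406767e+02 -2.29916672e-02  2.21706040e+02] [-2.22055480e+00 -2.22070315e+00  2.11795451e-03] [-0.80761584  0.29471031 -0.98777368] 0.0
scene ['img', 'depth', 'fx', 'fy', 'cx', 'cy', 'world_from_camera', 'shot'] [-430.22 -637.2  1014.32]
croissant 0.81 [397. 258.] 574 med [ 426. -403.   41.] z98 53 (array([ 435.1, -397.5]), array([107.8,  67.5]), 86.0)
jam_jar 0.64 [287. 209.] 350 med [415.  12.  49.] z98 69 (array([464.1,  30.1]), array([134. ,  56.4]), 15.9)
sugar_shaker 0.89 [343. 230.] 544 med [ 417. -200.   73.] z98 118 (array([ 477.9, -191. ]), array([150.4,  54.3]), 2.9)
sugar_shaker 0.6 [313. 216.] 526 med [419. -96.  71.] z98 117 (array([484.2, -55. ]), array([177.7,  58.7]), 33.8)
sugar_shaker 0.38 [334. 205.] 338 med [559. -96.   9.] z98 14 (array([ 519.8, -110.7]), array([181.6,  93.2]), 11.3)
timer 0.78 [242. 185.] 294 med [422. 206.  41.] z98 61 (array([454.3, 237.5]), array([123.5,  64.5]), 45.7)
timer 0.57 [308. 188.] 266 med [560.  18.  27.] z98 64 (array([535.8,   0.9]), array([210.9,  53.3]), 24.2)
long_board 0.85 [385. 230.] 606 med [ 541. -314.   11.] z98 1
[... 1384 characters left out ...]
), array([91.1, 48.1]), 68.0)
timer 0.64 [310. 252.] 379 med [425. 241.  38.] z98 59 (array([450.7, 194.8]), array([ 61. , 139.9]), 28.0)
long_board 0.79 [343. 186.] 188 med [ 555. -297.    8.] z98 12 (array([ 551., -306.]), array([128.8,  74.6]), 86.3)
round_coaster 0.84 [294. 237.] 325 med [551. 131.   6.] z98 10 (array([553.7, 126.8]), array([86.4, 91.8]), 44.9)
square_coaster 0.84 [316. 208.] 255 med [546. -89.   6.] z98 10 (array([551.4, -92.3]), array([86.9, 95.9]), 0.5)
call_bell 0.62 [260. 297.] 534 med [451. 481.  28.] z98 49 (array([454.1, 472.9]), array([77.7, 58.4]), 47.0)
bun 0.55 [347. 161.] 226 med [ 598. -456.   38.] z98 64 (array([ 600.2, -466.3]), array([73.5, 60.9]), 25.8)
```

```bash
python3 - <<'E'
import cv2
a=cv2.imread("pics/scene0.png")[130:300,200:500]; cv2.imwrite("pics/c1.png",cv2.resize(a,(800,453),interpolation=cv2.INTER_CUBIC))
E
```

```text
(no output)
```

View pics/c1.png

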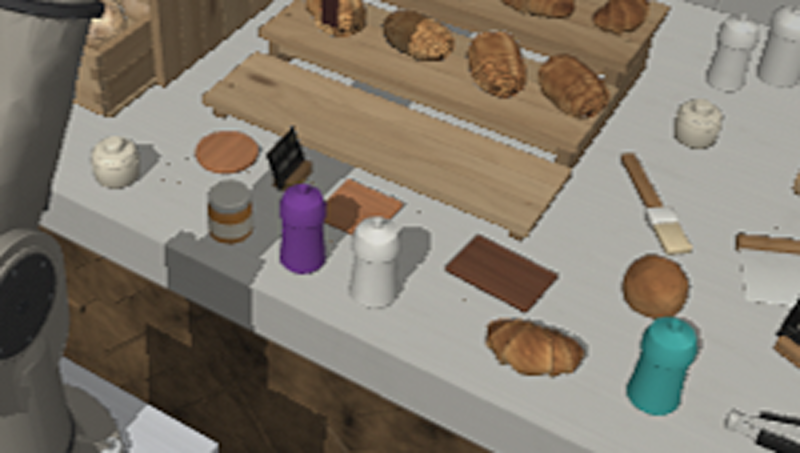

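```bash
python3 - <<'E'
from h import *
# robust centres: fuse scene+side, slices
A=[];C=[]
for n in("scene","side"):
    p=capture(n);P=cloud(p);m=~np.isnan(P[...,0]);A.append(P[m]);C.append(p["img"][m])
def circ(Q):
    x,y=Q[:,0],Q[:,1];M=np.c_[x,y,np.ones_like(x)];s=np.linalg.lstsq(M,x*x+y*y,rcond=None)[0];c=s[:2]/2;return np.round(c,1),round(np.sqrt(s[2]+c@c),1)
def sel(Q,x,y,r,z0,z1):
    return Q[(np.hypot(Q[:,0]-x,Q[:,1]-y)<r)&(Q[:,2]>z0)&(Q[:,2]<z1)]
for nm,x,y,z0,z1,r in(("jar",425,20,15,60,48),("jartop",425,20,60,75,48),("shkA",427,-195,15,60,48),("shkAtop",427,-195,100,130,40),("shkB",427,-90,15,60,48),("shkBtop",427,-90,100,130,40),("timer",430,212,12,35,50),("timertop",430,212,35,52,50),("card",560,18,10,80,60),("round",552,118,4,20,70),("square",552,-95,4,20,80),("long",546,-312,5,20,90),("croi",430,-395,12,70,85)):
    for k in(0,1):
        Q=sel(A[k],x,y,r,z0,z1)
        if len(Q)>5: print(nm,k,len(Q),"circ",*circ(Q),"rect",*rect(Q),"lo",np.round(np.percentile(Q,2,0)),"hi",np.round(np.percentile(Q,98,0)))
    if nm in("shkA","shkB"): print(np.median(C[0][(np.hypot(A[0][:,0]-x,A[0][:,1]-y)<48)&(A[0][:,2]>15)],0))
E
```

```text
jar 0 178 circ [428.3  20.6] 26.1 rect [418.3  13.2] [37.8 56.8] 39.3 lo [400.  -7.  16.] hi [440.  42.  59.]
jar 1 186 circ [428.6  29.7] 25.5 rect [423.   40.8] [57.1 39.2] 26.6 lo [401.  19.  16.] hi [453.  59.  59.]
jartop 0 147 circ [427.8  20.3] 20.0 rect [427.   21.1] [56.2 51.2] 34.7 lo [404.  -5.  62.] hi [453.  46.  72.]
jartop 1 108 circ [427.8  31. ] 19.7 rect [428.1  29.3] [52.5 51.7] 70.3 lo [405.   5.  60.] hi [452.  55.  69.]
shkA 0 179 circ [ 432.2 -192.1] 24.5 rect [ 418.4 -197.5] [30.5 55.3] 20.2 lo [ 404. -218.   16.] hi [ 439. -170.   59.]
shkA 1 111 circ [ 426.9 -178.8] 18.3 rect [ 416.9 -169.8] [46.3 26.6] 42.3 lo [ 407. -194.   16.] hi [ 440. -157.   59.]
[168. 174. 175.]
shkAtop 0 158 circ [ 432.7 -191.7] 17.8 rect [ 434.5 -191.4] [47.7 48.4] 67.5 lo [ 411. -214.  100.] hi [ 457. -170.  124.]
shkAtop 1 76 circ [ 432.9 -180.9] 16.6 rect [ 434.4 -183.7] [46.6 50. ] 13.9 lo [ 412. -200.  100.] hi [ 456. -160.  120.]
shkB 0 176 circ [435.7 -86. ] 25.1 rect [421.4 -92.5] [29. 55.] 26.5 lo [ 408. -113.   15.] hi [444. -67.  59.]
shkB 1 141 circ [434.9 -75.4] 22.3 r
[... 1246 characters left out ...]
8. ] 35.0 rect [554.  -91.8] [112.7 102.1] 84.4 lo [ 508. -143.    4.] hi [597. -57.  14.]
square 1 227 circ [549.7 -90.6] 36.6 rect [557.1 -90.7] [ 93.2 103.6] 88.1 lo [ 508. -134.    4.] hi [593. -48.  11.]
long 0 629 circ [ 549.2 -312.4] 42.5 rect [ 561.4 -320.1] [130.  117.7] 80.0 lo [ 507. -369.    6.] hi [ 588. -254.   15.]
long 1 181 circ [ 557.5 -300.8] 39.1 rect [ 551.4 -300. ] [129.3  88.1] 70.9 lo [ 515. -361.    5.] hi [ 589. -242.   12.]
croi 0 581 circ [ 441.9 -399. ] 35.2 rect [ 444.3 -393. ] [112.4  87.3] 64.6 lo [ 405. -450.   16.] hi [ 462. -351.   52.]
croi 1 195 circ [ 437.2 -380.5] 31.5 rect [ 434.2 -388.5] [ 64.2 107.6] 20.7 lo [ 405. -428.   14.] hi [ 462. -334.   51.]
```

The view shows the white shaker at crop (375,262), with the purple one to its left. The jar is at (230,212), the timer at (115,162), the croissant at (535,347), and the card stands between the round and square coasters. The two cameras differ about 10 mm in y, which looks like a depth bias, so I'll use ray–plane positions instead.

```bash
cat >> h.py <<'E'
def onplane(p,uv,z):
    uv=np.atleast_2d(uv).astype(float);W=np.array(p["world_from_camera"])
    d=np.c_[(uv[:,0]-p["cx"])/p["fx"],-(uv[:,1]-p["cy"])/p["fy"],-np.ones(len(uv))]@W[:3,:3].T
    o=W[:3,3]; return o+d*((z-o[2])/d[:,2])[:,None]
def flat(p,reg,z):
    v,u=np.nonzero(reg); return onplane(p,np.c_[u,v],z)
E
python3 - <<'E'
from h import *
for n in("scene","side"):
    p=capture(n);P=cloud(p)
    q=P.reshape(-1,3); q=q[~np.isnan(q[:,0])]
    t=q[(q[:,0]>470)&(q[:,0]<500)&(q[:,1]>-300)&(q[:,1]<300)&(q[:,2]<25)]; print(n,"table z",np.median(t[:,2]))
    t=q[(q[:,0]>600)&(q[:,0]<660)&(q[:,1]>-400)&(q[:,1]<250)]; print("tray z",np.percentile(t[:,2],[50,90,99.5]))
    for t,z in(("round_coaster",8),("square_coaster",8),("long_board",10)):
        for r in cut_out(t,p)[:1]: Q=flat(p,r["region"],z);print(t,Q.mean(0)[:2].round(1),*rect(Q))
    # tops: pixels whose cloud z is high
    for nm,x,y,zt,zlo in(("jar",428,25,66,62),("shk",432,-186,122,100),("timer",433,222,45,38)):
        m=(np.hypot(P[...,0]-x,P[...,1]-y)<45)&(P[...,2]>zlo)
        v,u=np.nonzero(m); zz=P[m][:,2].mean()-2; Q=onplane(p,np.c_[u,v],zz)
        print(nm,len(Q),zz.round(),Q.mean(0)[:2].round(1),rect(Q))
    p=None
p=capture("wrist");cv2.imwrite("pics/w0.png",p["img"]);print(np.round(p["world_from_camera"],3),p["fx"],p["cx"],p["cy"])
for t in("round_coaster","square_coaster","price_card"):
    for r in cut_out(t,p)[:1]: Q=flat(p,r["region"],8);print("wrist",t,r["score"],Q.mean(0)[:2].round(1),*rect(Q))
E
```

```text
scene table z -0.9833233379122248
tray z [ 40.26110466 519.58886801 620.16986011]
round_coaster [554.  115.4] [554.5 115.6] [89.5 87.7] 33.3
square_coaster [558.1 -95.9] [550.7 -98.7] [94.  94.6] 87.1
long_board [ 545.  -312.6] [ 545.4 -310.6] [121.6  83.3] 83.2
jar 141 69.0 [435.3  25.3] (array([1055.3,  459.6]), array([1593.2,   50.8]), 34.9)
shk 165 106.0 [ 430.6 -193.3] (array([ 429.6, -194.3]), array([59.6, 47.1]), 30.7)
timer 168 47.0 [430.4 213.1] (array([429.4, 212.5]), array([70.1, 57.7]), 39.2)
side table z -3.2742869957445464
tray z [ 41.31715252 577.32674101 629.23676718]
round_coaster [550.4 133. ] [549.7 134.7] [87.4 94.6] 28.4
square_coaster [547.1 -88.7] [548.8 -87.6] [104.7  98.6] 86.4
long_board [ 550.2 -295. ] [ 544.5 -295.3] [121.   73.3] 82.1
jar 1056 627.0 [ 531.8 -228. ] (array([475.2, -64. ]), array([ 107.8, 2103.3]), 21.7)
shk 71 105.0 [ 433.1 -183. ] (array([ 434.7, -182.2]), array([48.2, 65. ]), 58.0)
timer 194 46.0 [431.1 230. ] (array([430. , 230.4]), array([67.1, 60.3]), 88.9)
[[ 1.00000e+00 -0.00000e+00  0.00000e+00  6.75469e+02]
 [ 0.00000e+00  9.54000e-01  2.99000e-01  8.26120e+01]
 [-1.00000e-03 -2.99000e-01  9.54000e-01  3.83932e+02]
 [ 0.00000e+00  0.00000e+00  0.00000e+00  1.00000e+00]] 284.75950355612895 318.2383861050279 198.81597829401431
wrist round_coaster 0.64 [556.6 124.4] [556.3 123.3] [88.1 87.4] 0.0
wrist square_coaster 0.81 [555.8 -83. ] [554.4 -93.2] [90.1 89.4] 88.6
wrist price_card 0.72 [557.4  15.8] [548.2  13.9] [97.3 37.2] 3.3
```

View pics/w0.png

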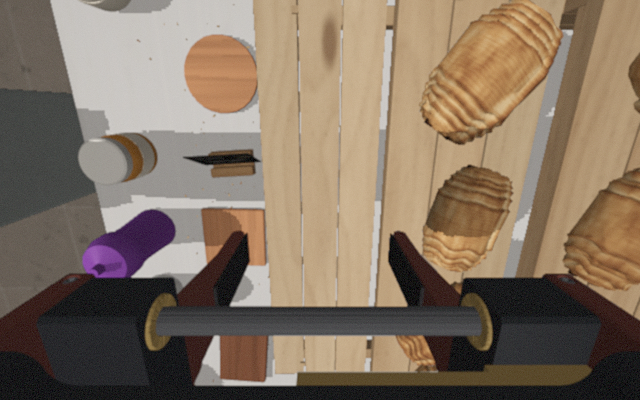

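```bash
python3 -m creep '[-39,-24,0,0,0,0,8.78,-39,-24,0,0,0,0,8.78,-39,-24,0,0,0,0,8.78,-39,-24,0,0,0,0,8.78,-39,-24,0,0,0,0,8.78,-39,-24,0,0,0,0,8.78,-39,-24,0,0,0,0,8.78,-39,-24,0,0,0,0,8.78]' 15
cat > look.py <<'E'
from h import *; import sys
# args: pic name, then thing:z ...
p=capture("wrist");cv2.imwrite(f"pics/{sys.argv[1]}.png",p["img"]);P=cloud(p)
s=sense();print("t",s["time"],"tcp",np.round(s["tool_pos"],1),R.from_rotvec(s["orientation"]).as_matrix().round(3).tolist(),"cam",np.round(np.array(p["world_from_camera"])[:3,3],1))
for a in sys.argv[2:]:
    t,z=a.split(":")
    for r in cut_out(t,p)[:2]:
        if r["score"]<.3: continue
        Q=flat(p,r["region"],float(z)); C=P[r["region"]];C=C[~np.isnan(C[:,0])]
        print(t,round(r["score"],2),(np.array(r["xy"])*[640,400]).round(),"plane",Q.mean(0)[:2].round(1),*rect(Q),"| cloud",*(rect(C) if len(C)>5 else ()),np.percentile(C[:,2],[2,50,98]).round(1) if len(C)>5 else "")
E
python3 look.py w1 croissant:26 long_board:10 square_coaster:8 sugar_shaker:75
```

```text
time: 2.8
tool_pos: [431.6, -394.3, 223.0]
orientation: [2.228, 2.213, -0.003]
wrist_force: [-0.1, 0.7, -0.2]
grip_width: 87.7
grip_force: 0.0
t 2.85 tcp [ 430.9 -395.3  223. ] [[0.008, 1.0, -0.001], [1.0, -0.008, -0.002], [-0.002, -0.001, -1.0]] cam [ 432.6 -311.4  384.1]
croissant 0.89 [324. 173.] plane [ 439.3 -392.8] [ 436.8 -394.5] [ 62. 111.] 6.4 | cloud [ 437.6 -393.8] [ 63.3 110.3] 5.3 [27.6 42.4 50. ]
croissant 0.59 [413. 101.] plane [ 542.9 -303.2] [ 542.5 -305.8] [114.3  77.3] 84.4 | cloud [ 551.1 -305.2] [123.7  84.1] 84.6 [ 5.7  9.  10.6]
long_board 0.79 [411. 100.] plane [ 548.1 -302.8] [ 547.7 -305.9] [118.3  79.6] 84.9 | cloud [ 551.1 -306. ] [119.7  83.7] 84.7 [ 6.8  9.  10.6]
sugar_shaker 0.74 [320.   9.] plane [ 434.8 -222.6] [ 434.9 -224.3] [19.7 45.7] 89.6 | cloud [ 434.9 -206.5] [20.4 54.5] 88.4 [ 5.2 32.2 67.2]
sugar_shaker 0.64 [345. 281.] plane [ 467.5 -512.9] [ 470.4 -510.5] [60.3 87.8] 2.8 | cloud [ 458.2 -535.6] [82.  49.4] 42.0 [  5.6  83.5 109.1]
```

View pics/w1.png

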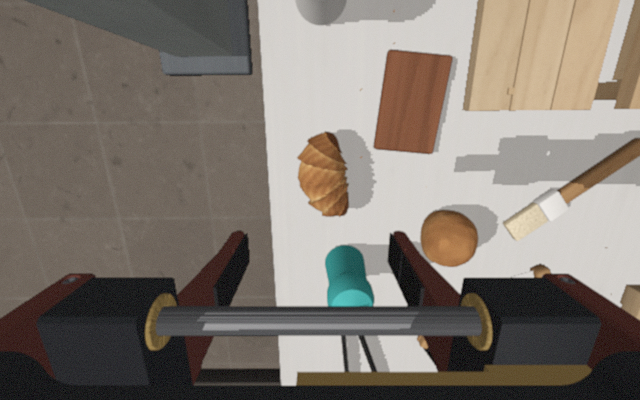

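The croissant is at pixel (324,173), tilted about +6°, and the board at (412,100), tilted about −5°. The turquoise shaker is clear of the croissant.

```bash
python3 -m creep '[0.1,0.7,6,0,0,-0.1,8.78,0.1,0.7,12,0,0,-0.1,8.78,0.1,0.7,14,0,0,-0.1,8.78,0.1,0.7,14,0,0,-0.1,8.78]'; python3 look.py w2 croissant:26
```

```text
time: 3.55
tool_pos: [442.4, -386.4, 81.0]
orientation: [-2.101, -2.33, -0.001]
wrist_force: [-0.1, 0.6, 0.8]
grip_width: 87.7
grip_force: 0.0
t 3.6 tcp [ 443.1 -387.5   82.5] [[-0.102, 0.995, -0.0], [0.995, 0.102, 0.001], [0.001, -0.0, -1.0]] cam [ 434.8 -304.7  242.5]
croissant 0.84 [313. 220.] plane [ 439.1 -391.7] [ 437.  -394.2] [ 63.1 113.4] 7.8 | cloud [ 440.3 -398.7] [ 64.5 116.2] 20.0 [25.8 42.5 50. ]
```

View pics/w2.png

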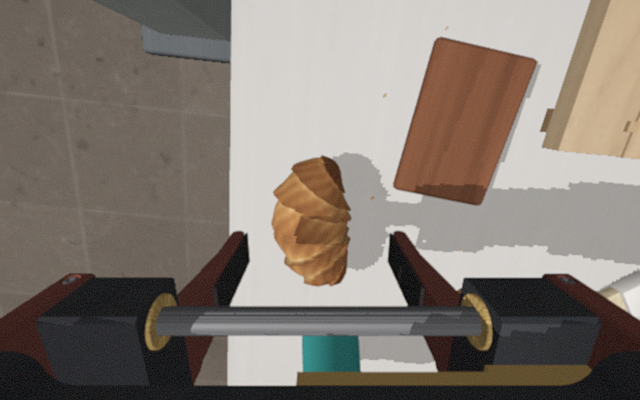

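The croissant is between the fingers at (313,220), slightly left of centre. I'll shift and descend.

```bash
python3 -m creep '[-0.6,-0.6,2.5,0,0,-0.03,8.78,-0.6,-0.6,5.5,0,0,-0.03,8.78,-0.6,-0.6,7.5,0,0,-0.03,8.78,-0.6,-0.6,7.5,0,0,-0.03,8.78,-0.6,-0.6,7.5,0,0,-0.03,5,-0.6,-0.6,7.5,0,0,-0.03,5,-0.6,-0.6,7.5,0,0,-0.03,5,-0.6,-0.6,7.5,0,0,-0.03,5]' 8;  python3 -m creep '[0,0,0,0,0,0,5,0,0,0,0,0,0,5]'
```

```text
time: 4.65
tool_pos: [437.2, -396.0, 8.5]
orientation: [2.071, 2.36, 0.0]
wrist_force: [-0.2, 0.7, 5.5]
grip_width: 65.2
grip_force: 8.0
time: 4.9
tool_pos: [437.3, -396.0, 8.5]
orientation: [2.072, 2.36, 0.0]
wrist_force: [-1.2, 0.8, 6.3]
grip_width: 65.1
grip_force: 8.0
```

```bash
python3 -m creep '[0,0,-2,0,0,0,5,0,0,-6,0,0,0,5,0,0,-10,0,0,0.11,5,0,0,-10,0,0,0.22,5,0,0,-10,0,0,0.22,5]'; python3 look.py w3 croissant:126 long_board:10
```

```text
time: 5.52
tool_pos: [436.8, -395.6, 108.9]
orientation: [2.317, 2.12, 0.0]
wrist_force: [0.2, 0.5, -0.7]
grip_width: 64.9
grip_force: 8.0
t 5.575 tcp [ 436.5 -395.3  108.2] [[0.088, 0.996, 0.0], [0.996, -0.088, -0.0], [-0.0, 0.0, -1.0]] cam [ 444.4 -313.2  270.1]
croissant 0.71 [320. 242.] plane [ 439.7 -384.3] [ 437.9 -397.1] [ 65.4 118.6] 1.0 | cloud [ 446.1 -460.2] [102.7 235.5] 14.2 [125.5 142.8 150.5]
long_board 0.97 [438.  82.] plane [ 547.8 -302. ] [ 547.6 -306.1] [117.8  79.6] 84.5 | cloud [ 551.8 -305.3] [122.1  85.2] 84.6 [ 6.4  9.  10.5]
```

View pics/w3.png

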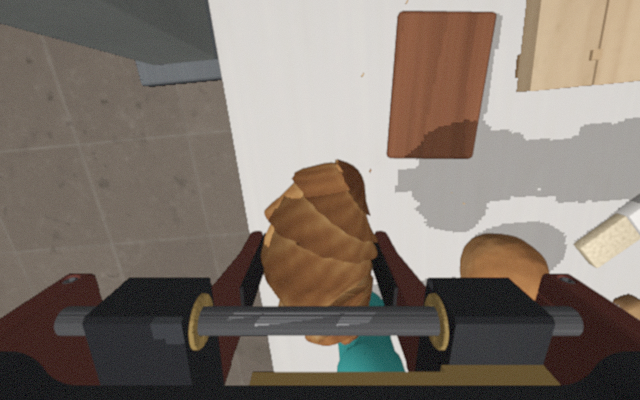

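```bash
python3 -m creep '[5,5.2,0,0,0,0,5,10,10.4,0,0,0,0,5,10,10.4,0,0,0,0,5,10,10.4,3,0,0,0,5,10,10.4,6,0,0,0,5,10,10.4,7.5,0,0,0,5,10,10.4,7.5,0,0,0,5]'; python3 -c "
from h import *
s=sense();print(s['tool_pos'],s['wrist_force'])"
```

```text
time: 6.55
tool_pos: [548.0, -305.5, 31.6]
orientation: [-2.318, -2.117, 0.002]
wrist_force: [-0.5, 0.0, -0.8]
grip_width: 65.0
grip_force: 8.0
[ 547.97308868 -305.47564464   31.57679856] [-0.48328964  0.01411793 -0.76381265]
```

```bash
python3 -m creep '[0,0,0.7,0,0,0,5,0,0,1.2,0,0,0,5,0,0,1.2,0,0,0,5,0,0,1.2,0,0,0,7.6,0,0,1.2,0,0,0,7.6,0,0,1.2,0,0,0,7.6]'; python3 -m creep '[0,0,-3,0,0,0,7.6,0,0,-8,0,0,0,7.6,0,0,-14,0,0,0,7.6,-4,0,-18,0,0,0,7.6,-8,0,-18,0,0,0,7.6,-8,0,-18,0,0,0,8.78,-8,0,-18,0,0,0,8.78]';python3 look.py w4 croissant:36 long_board:10
```

```text
time: 7.3
tool_pos: [549.4, -305.4, 20.9]
orientation: [2.319, 2.119, 0.0]
wrist_force: [-0.5, 0.5, 0.7]
grip_width: 75.9
grip_force: 0.0
time: 8.18
tool_pos: [541.9, -384.1, 200.1]
orientation: [-2.318, -2.119, -0.001]
wrist_force: [-0.3, 0.5, -0.7]
grip_width: 87.7
grip_force: 0.0
t 8.225 tcp [ 542.3 -383.4  200. ] [[0.088, 0.996, -0.001], [0.996, -0.088, 0.001], [0.001, -0.001, -1.0]] cam [ 549.9 -302.   361.5]
croissant 0.68 [321. 108.] plane [ 552.2 -302.5] [ 549.7 -304. ] [113.4  62.8] 81.8 | cloud [ 550.3 -306.7] [123.3  64.4] 83.3 [36.4 52.4 60. ]
long_board 0.79 [289. 113.] plane [ 544.4 -302.3] [ 549.6 -305.4] [119.2  78.9] 84.4 | cloud [ 549.7 -304.6] [122.   80.3] 84.3 [ 5.6  8.8 10.6]
```

View pics/w4.png

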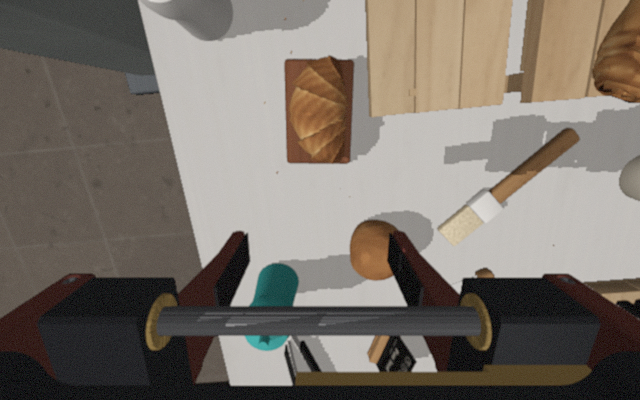

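The croissant lies centred and aligned on the board at (320,110). Next is the jar.

```bash
python3 -m creep '[39.7,-15,0,0,0,-0.088,8.78,39.7,-15,0,0,0,-0.088,8.78,39.7,-15,0,0,0,-0.088,8.78,39.7,-15,0,0,0,-0.088,8.78,39.7,-15,0,0,0,-0.088,8.78,39.7,-15,0,0,0,-0.088,8.78,39.7,-15,0,0,0,-0.088,8.78,39.7,-15,0,0,0,-0.088,8.78]'; python3 look.py w5 jam_jar:66 round_coaster:8 square_coaster:8 price_card:0; python3 - <<'E'
from h import *
p=capture("wrist");P=cloud(p)
m=(np.hypot(P[...,0]-428,P[...,1]-25)<45)&(P[...,2]>57)&(P[...,2]<80)
v,u=np.nonzero(m);Q=onplane(p,np.c_[u,v],66);print("jar top",len(Q),Q.mean(0)[:2],cv2.minEnclosingCircle(Q[:,:2].astype(np.float32)),np.median(P[m][:,2]))
E
```

```text
time: 9.32
tool_pos: [427.1, 28.0, 200.8]
orientation: [-2.214, -2.228, -0.001]
wrist_force: [-0.4, -0.1, 0.1]
grip_width: 87.7
grip_force: 0.0
t 9.375 tcp [427.8  25.7 200.8] [[-0.003, 1.0, 0.0], [1.0, 0.003, 0.0], [0.0, 0.0, -1.0]] cam [427.1 110.5 362.1]
jam_jar 0.82 [319. 186.] plane [430.3  33.2] [430.4  33. ] [52.1 63.1] 0.4 | cloud [432.1  28.9] [56.9 54.8] 15.1 [17.9 65.  66.6]
round_coaster 0.87 [425.  95.] plane [554.5 124.4] [554.5 123. ] [89.2 88.4] 5.6 | cloud [555.3 123.8] [88.8 91.5] 21.8 [3.8 7.  8.6]
square_coaster 0.62 [387. 254.] plane [544.7 -84.6] [551.  -92.2] [92.9 90.8] 89.1 | cloud [540.9 -44.7] [107.  192.7] 12.9 [-1.9  6.9  9.1]
price_card 0.81 [422. 187.] plane [567.9  13.4] [581.4  12.9] [97.5 38.2] 0.4 | cloud [571.1  14.7] [97.7 41.9] 2.6 [ 2.7 16.7 63.3]
jar top 1906 [430.70277598  27.9586418 ] ((430.7038879394531, 27.49282455444336), 27.100629806518555) 65.13337271653839
```

View pics/w5.png

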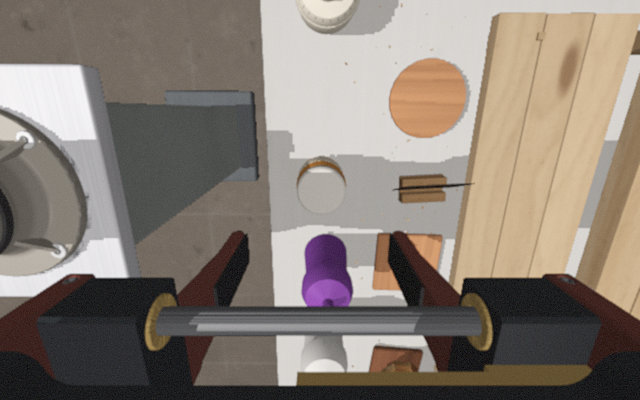

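The jar is at (320,186) and the round coaster at (428,97).

```bash
python3 -m creep '[0.1,0.3,6,0,0,0,8.78,0.1,0.3,12,0,0,0,8.78,0.1,0.3,16,0,0,0,8.78,0.1,0.3,18.3,0,0,0,8.78,0.1,0.3,18.3,0,0,0,8.78,0.1,0.3,18.3,0,0,0,4,0.1,0.3,18.3,0,0,0,4,0.1,0.3,18.3,0,0,0,4]' 20;  python3 -m creep '[0,0,0,0,0,0,4,0,0,0,0,0,0,4]'
```

```text
time: 10.62
tool_pos: [432.0, 24.9, 18.5]
orientation: [2.223, 2.218, 0.002]
wrist_force: [0.1, 0.1, 0.3]
grip_width: 61.1
grip_force: 0.0
time: 10.88
tool_pos: [431.5, 24.9, 18.3]
orientation: [2.223, 2.219, 0.001]
wrist_force: [-2.0, -0.9, 6.7]
grip_width: 56.7
grip_force: 20.1
```

```bash
python3 -m creep '[0,0,-3,0,0,0,4,0,0,-8,0,0,0,4,3,3,-10,0,0,-0.18,4,6,6,-10,0,0,-0.36,4,9.9,12.3,-10,0,0,-0.54,4,9.9,12.3,-10,0,0,-0.72,4,9.9,12.3,-10,0,0,-0.9,4,9.9,12.3,-10,0,0,-1.08,4]'; python3 -m creep '[0,0,0,0,0,-0.16,4,0,0,0,0,0,-0.33,4,0,0,0,0,0,-0.49,4,0,0,0,0,0,-0.49,4]'; python3 look.py w6 jam_jar:160 round_coaster:8
```

```text
time: 11.88
tool_pos: [554.1, 123.6, 117.2]
orientation: [-0.757, -3.048, 0.001]
wrist_force: [0.3, 0.5, -2.5]
grip_width: 56.2
grip_force: 20.0
time: 12.38
tool_pos: [554.1, 123.3, 117.4]
orientation: [-0.007, -3.141, 0.0]
wrist_force: [0.8, -0.0, -2.0]
grip_width: 56.9
grip_force: 20.0
t 12.425 tcp [554.2 123.4 117.4] [[-1.0, 0.006, -0.001], [0.006, 1.0, -0.0], [0.001, -0.0, -1.0]] cam [472.1 123.7 278.7]
jam_jar 0.93 [319. 258.] plane [537.9 123.4] [535.8 123.3] [54.4 56.7] 89.8 | cloud [542.6 124.1] [55.4 38.1] 89.5 [111.2 163.7 165.3]
round_coaster 0.84 [320. 180.] plane [538.1 123.6] [541.1 123.4] [87.9 62.1] 89.0 | cloud [541.7 123.3] [88.5 62.4] 88.8 [5.5 7.1 8.5]
```

View pics/w6.png

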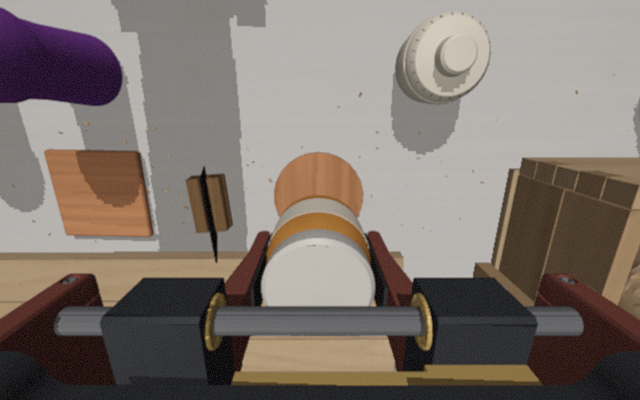

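```bash
python3 -m creep '[-0.4,0,3,0,0,0,4,-0.4,0,6,0,0,0,4,-0.4,0,8,0,0,0,4,-0.4,0,9,0,0,0,4,-0.4,0,9,0,0,0,4,-0.4,0,9,0,0,0,8,-0.4,0,9,0,0,0,8,-0.4,0,9,0,0,0,8]'; python3 -m creep '[0,0,-3,0,0,0,8,0,0,-8,0,0,0,8,0,0,-14,0,0,0,8,2,0,-17,0,0,0.16,8,4,0,-17,0,0,0.33,8,4,0,-17,0,0,0.33,8]';python3 look.py w7 jam_jar:66 round_coaster:8; python3 - <<'E'
from h import *
p=capture("wrist");P=cloud(p)
m=(np.hypot(P[...,0]-555,P[...,1]-123)<45)&(P[...,2]>67)&(P[...,2]<84)
v,u=np.nonzero(m);Q=onplane(p,np.c_[u,v],74);print("jar top",len(Q),Q.mean(0)[:2],cv2.minEnclosingCircle(Q[:,:2].astype(np.float32)),np.median(P[m][:,2]))
E
```

```text
time: 13.52
tool_pos: [559.0, 123.7, 28.3]
orientation: [0.005, 3.14, 0.0]
wrist_force: [0.7, 0.3, 0.6]
grip_width: 79.3
grip_force: 0.0
time: 14.28
tool_pos: [517.8, 123.7, 198.4]
orientation: [0.517, 3.098, -0.001]
wrist_force: [-0.6, -0.7, -0.1]
grip_width: 79.9
grip_force: 0.0
t 14.325 tcp [518.5 123.7 198. ] [[-0.946, 0.323, 0.001], [0.323, 0.946, -0.0], [-0.001, -0.0, -1.0]] cam [439.9 150.7 359.5]
jam_jar 0.78 [332. 215.] plane [550.5 126. ] [550.7 125.7] [56.3 74.4] 73.3 | cloud [573.1 120. ] [89.9 68.9] 0.2 [ 6.9 72.6 74.4]
round_coaster 0.72 [322. 181.] plane [536.9 127.4] [545.3 125.7] [88.5 72. ] 77.0 | cloud [546.7 125.4] [90.2 72.4] 75.7 [2.6 7.  8.7]
jar top 1835 [555.80589747 124.64314984] ((556.2376708984375, 124.5250244140625), 27.266748428344727) 73.06809579587656
```

View pics/w7.png

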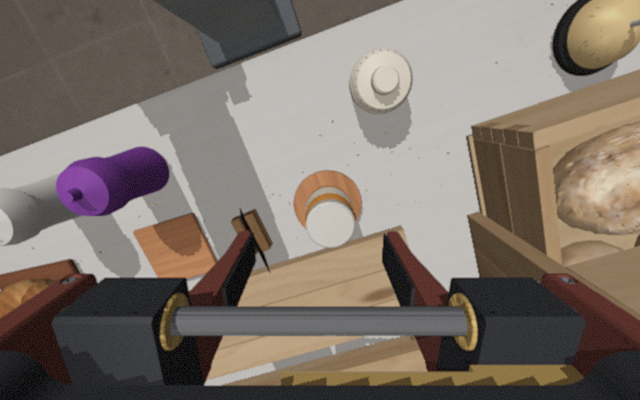

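The jar stands centred on the coaster at (331,215). Next is the white shaker.

```bash
python3 -m creep '[-1.9,-32.3,0,0,0,0.18,8.78,-1.9,-32.3,0,0,0,0.36,8.78,-1.9,-32.3,0,0,0,0.54,8.78,-1.9,-32.3,0,0,0,0.72,8.78,-1.9,-32.3,0,0,0,0.9,8.78,-1.9,-32.3,0,0,0,1.08,8.78,-1.9,-32.3,0,0,0,1.243,8.78,-1.9,-32.3,0,0,0,1.243,8.78]' 20; python3 look.py w8 sugar_shaker:75 square_coaster:8 price_card:0; python3 - <<'E'
from h import *
p=capture("wrist");P=cloud(p)
for z0,z1,z in((100,117,None),(114,128,118)):
    m=(np.hypot(P[...,0]-432,P[...,1]+188)<45)&(P[...,2]>z0)&(P[...,2]<z1)
    Q=P[m]; print("shk",len(Q),Q.mean(0),cv2.minEnclosingCircle(Q[:,:2].astype(np.float32)))
E
```

```text
time: 15.48
tool_pos: [431.2, -188.2, 197.3]
orientation: [-2.224, -2.218, 0.001]
wrist_force: [0.4, -0.8, -0.4]
grip_width: 88.0
grip_force: 0.0
t 15.525 tcp [ 431.2 -187.8  197.3] [[0.001, 1.0, -0.001], [1.0, -0.001, 0.0], [0.0, -0.001, -1.0]] cam [ 432.  -105.5  358.5]
sugar_shaker 0.76 [323. 190.] plane [ 435.7 -184.5] [ 433.8 -185.5] [59.8 74.9] 19.4 | cloud [ 436.1 -183.5] [52.9 57.6] 71.8 [ 10.4 105.1 121. ]
sugar_shaker 0.72 [323.  77.] plane [438.1 -79.1] [437.7 -79.9] [61.3 61.4] 2.2 | cloud [435.  -75.3] [69.  78.5] 21.0 [ 90.8 105.9 121. ]
square_coaster 0.8 [422.  97.] plane [551.4 -93.3] [550.9 -95.3] [88.9 90.6] 88.6 | cloud [554.4 -94.7] [90.9 93.7] 88.5 [4.9 7.  8.6]
price_card 0.65 [435.   7.] plane [561.    2.7] [564.6   1.5] [11.3 62.7] 89.8 | cloud [560.5  -0.7] [11.9 56.4] 83.4 [-1.5 11.9 18.2]
shk 2036 [ 435.66160137 -183.89543774  106.55616165] ((435.77313232421875, -186.4713134765625), 25.5823917388916)
shk 139 [ 435.65790475 -185.7720384   119.92204265] ((435.81756591796875, -186.42274475097656), 5.644116401672363)
```

View pics/w8.png

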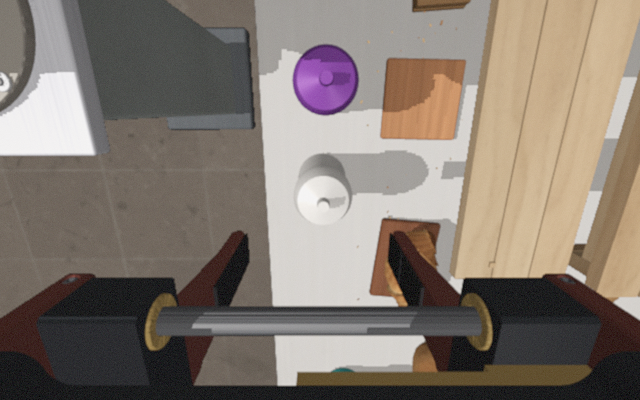

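The white shaker is at (323,195), purple at (325,78), and the square coaster at (423,98).

```bash
python3 -m creep '[0.2,0.4,5,0,0,0,8.78,0.2,0.4,10,0,0,0,8.78,0.2,0.4,13,0,0,0,8.78,0.2,0.4,14.1,0,0,0,8.78,0.2,0.4,14.1,0,0,0,8.78,0.2,0.4,14.1,0,0,0,4,0.2,0.4,14.1,0,0,0,4,0.2,0.4,14.1,0,0,0,4]' 20;  python3 -m creep '[0,0,0,0,0,0,4,0,0,0,0,0,0,4]'
```

```text
time: 16.73
tool_pos: [435.4, -185.9, 57.4]
orientation: [2.226, 2.215, 0.001]
wrist_force: [0.7, -0.0, 0.2]
grip_width: 61.3
grip_force: 0.0
time: 16.98
tool_pos: [435.3, -185.9, 57.2]
orientation: [2.226, 2.215, 0.001]
wrist_force: [-1.3, -0.4, 6.1]
grip_width: 57.4
grip_force: 20.0
```

```bash
python3 -m creep '[0,0,-3,0,0,0,4,0,0,-8,0,0,0,4,0,0,-14,0,0,0,4,2,5,-14,0,0,-0.18,4,9.2,11.8,-14,0,0,-0.36,4,9.2,11.8,-14,0,0,-0.54,4,9.2,11.8,-14,0,0,-0.72,4,9.2,11.8,-14,0,0,-0.9,4]'; python3 -m creep '[0,0,0,0,0,-0.17,4,0,0,0,0,0,-0.34,4,0,0,0,0,0,-0.51,4,0,0,0,0,0,-0.67,4,0,0,5,0,0,-0.67,4,0,0,5,0,0,-0.67,4]'; python3 look.py w9 sugar_shaker:170 square_coaster:8 price_card:0; python3 - <<'E'
from h import *
p=capture("wrist");P=cloud(p);s=sense();x,y,z=s["tool_pos"]
for a,b in((55,70),(61,75),(48,56)):
    m=(np.hypot(P[...,0]-x,P[...,1]-y)<30)&(P[...,2]>z+a)&(P[...,2]<z+b)
    Q=P[m]; 
    if len(Q)>5: print("shk",len(Q),Q.mean(0),cv2.minEnclosingCircle(Q[:,:2].astype(np.float32)))
E
```

```text
time: 17.98
tool_pos: [552.8, -93.7, 195.6]
orientation: [-1.03, -2.966, 0.001]
wrist_force: [0.2, -0.6, -3.6]
grip_width: 57.4
grip_force: 20.0
time: 18.73
tool_pos: [549.6, -94.3, 143.0]
orientation: [-0.009, -3.132, -0.002]
wrist_force: [-0.3, -0.8, -2.3]
grip_width: 58.0
grip_force: 20.0
t 18.775 tcp [551.5 -94.3 145.2] [[-1.0, 0.006, -0.005], [0.006, 1.0, 0.001], [0.005, 0.001, -1.0]] cam [468.9 -94.  305. ]
sugar_shaker 0.94 [316. 258.] plane [539.8 -94.2] [536.8 -94. ] [60.6 71.2] 89.6 | cloud [594.3 -94.9] [147.8 117. ] 0.4 [ 93.6 186.6 198. ]
sugar_shaker 0.69 [333.  61.] plane [448.7 -86.1] [449.1 -86. ] [36.4 36.3] 15.7 | cloud [427.  -79.7] [62.5 79.4] 66.0 [ 91.6 106.2 121.2]
square_coaster 0.97 [315. 169.] plane [530.2 -96.3] [550.1 -95.2] [88.9 87.7] 88.7 | cloud [551.  -94.7] [91.2 87.9] 88.7 [4.5 7.  8.4]
price_card 0.6 [433. 204.] plane [568.8  35.3] [576.5  33.9] [105.6  69.2] 4.0 | cloud [569.8  33.6] [97.2 71.4] 3.7 [ 1.8 31.4 63.1]
shk 268 [550.85655588 -96.00730972 205.19905036] ((553.97412109375, -94.45671081542969), 29.976577758789062)
shk 11 [ 555.45300018 -124.23533704  221.53510544] ((555.5664672851562, -124.24493408203125), 2.427459716796875)
shk 3528 [547.21592038 -94.32405338 198.88813834] ((553.1888427734375, -94.34754943847656), 29.87635040283203)
```

View pics/w9.png

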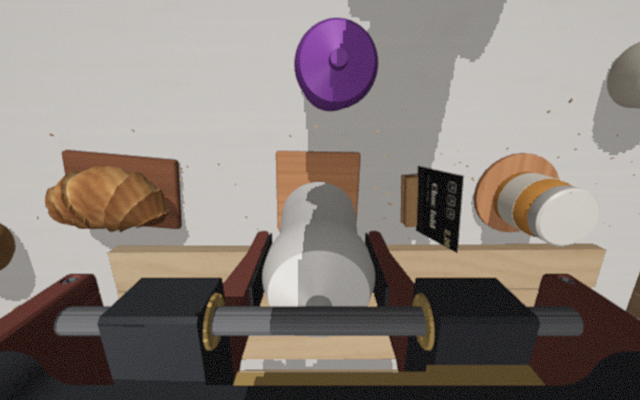

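```bash
python3 -m creep '[-0.1,0,3,0,0,0,4,-0.1,0,6,0,0,0,4,-0.1,0,7.4,0,0,0,4,-0.1,0,7.4,0,0,0,4]'; python3 look.py w10 sugar_shaker:170
```

```text
time: 19.48
tool_pos: [554.4, -94.3, 72.7]
orientation: [-0.009, -3.141, -0.0]
wrist_force: [0.3, -0.1, -2.4]
grip_width: 57.2
grip_force: 20.0
t 19.525 tcp [555.  -94.3  73.5] [[-1.0, 0.006, 0.001], [0.006, 1.0, -0.0], [-0.001, -0.0, -1.0]] cam [472.3 -93.8 234. ]
sugar_shaker 0.88 [340.  40.] plane [459.8 -88.5] [461.5 -88.4] [26.  18.9] 89.7 | cloud [433.3 -72.8] [67.4 95.9] 2.8 [ 17.1 106.2 121.3]
sugar_shaker 0.66 [316. 255.] plane [506.7 -94. ] [505.2 -93.9] [29.2 34.3] 89.7 | cloud [567.9 -79.8] [96.  73.7] 63.4 [ 23.3 116.2 128.3]
```

View pics/w10.png

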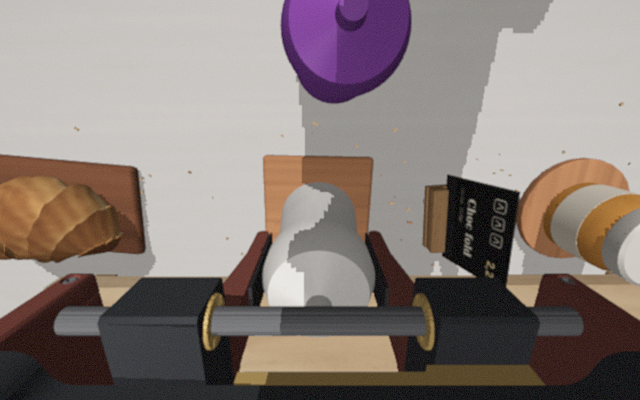

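```bash
python3 -m creep '[0.2,0,0.4,0,0,0,4,0.2,0,0.75,0,0,0,4,0.2,0,0.75,0,0,0,4,0.2,0,0.75,0,0,0,7,0.2,0,0.75,0,0,0,8,0.2,0,0.75,0,0,0,8]'; python3 -m creep '[0,0,-3,0,0,0,8,0,0,-8,0,0,0,8,0,0,-14,0,0,0,8,4,0,-14,0,0,0,8,4,0,-14,0,0,0,8]';python3 look.py w11 square_coaster:8 price_card:0; python3 - <<'E'
from h import *
p=capture("wrist");P=cloud(p)
for z0,z1 in((105,124),(124,136)):
    m=(np.hypot(P[...,0]-553,P[...,1]+94)<45)&(P[...,2]>z0)&(P[...,2]<z1)
    Q=P[m]; 
    if len(Q)>5: print("shk",len(Q),Q.mean(0),cv2.minEnclosingCircle(Q[:,:2].astype(np.float32)))
E
```

```text
time: 20.32
tool_pos: [552.7, -94.3, 65.4]
orientation: [0.009, 3.141, 0.0]
wrist_force: [0.4, 0.8, 0.0]
grip_width: 79.7
grip_force: 0.0
time: 20.95
tool_pos: [510.4, -94.5, 205.8]
orientation: [-0.01, -3.141, 0.002]
wrist_force: [0.4, -0.5, -0.2]
grip_width: 79.8
grip_force: 0.0
t 21.0 tcp [511.7 -94.4 205.5] [[-1.0, 0.006, 0.0], [0.006, 1.0, -0.001], [-0.0, -0.001, -1.0]] cam [428.4 -93.8 367.1]
square_coaster 0.58 [314. 187.] plane [533.8 -96.3] [550.5 -95.2] [89.  89.2] 88.6 | cloud [551.4 -95.2] [89.9 89.1] 88.5 [4.3 6.9 8.5]
price_card 0.98 [410. 216.] plane [569.9  32.1] [577.9  30.4] [105.8  60.4] 3.8 | cloud [559.5  16.2] [74.8 37.1] 3.7 [ 4.7 31.2 63.2]
shk 1932 [548.70220272 -94.19362516 113.74639624] ((552.9823608398438, -94.17242431640625), 26.752851486206055)
shk 118 [552.6840976  -94.2185016  128.32272936] ((553.6386108398438, -94.2447738647461), 5.603627681732178)
```

View pics/w11.png

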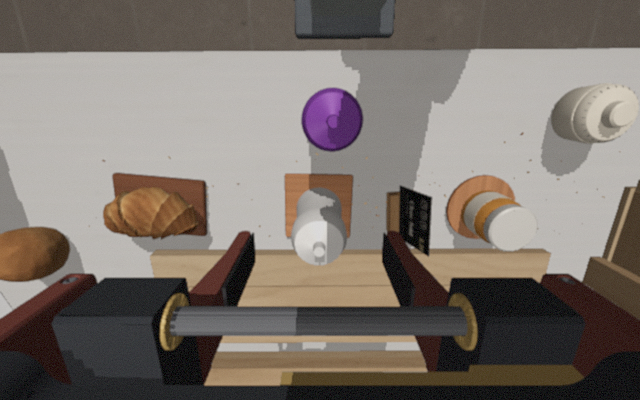

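The shaker stands centred on the square coaster at (318,215). Next is the timer, at (600,112).

```bash
python3 -m creep '[7.9,31.5,0,0,0,0,8.78,7.9,31.5,0,0,0,0,8.78,7.9,31.5,0,0,0,0,8.78,7.9,31.5,0,0,0,0,8.78,7.9,31.5,0,0,0,0,8.78,7.9,31.5,0,0,0,0,8.78,7.9,31.5,0,0,0,0,8.78]' 20; cat > tim.py <<'E'
from h import *; import sys
X,Y=map(float,sys.argv[1:3]); p=capture("wrist");P=cloud(p);print(sense()["tool_pos"])
for a,b in((28,48),(52,68)):
    m=(np.hypot(P[...,0]-X,P[...,1]-Y)<55)&(P[...,2]>a)&(P[...,2]<b); Q=P[m]
    if len(Q)>5: print("tim",len(Q),Q.mean(0),cv2.minEnclosingCircle(Q[:,:2].astype(np.float32)))
r=cut_out("timer",p)
if r: print(r[0]["score"],np.array(r[0]["xy"])*[640,400],rect(flat(p,r[0]["region"],35)))
r=cut_out("round_coaster",p)
if r: print("coaster",r[0]["score"],rect(flat(p,r[0]["region"],8)))
E
python3 tim.py 432 221
```

```text
time: 22.02
tool_pos: [435.4, 221.8, 204.7]
orientation: [-0.006, -3.141, 0.0]
wrist_force: [-0.2, -0.6, 0.0]
grip_width: 87.8
grip_force: 0.0
[435.76762282 220.35186004 204.65096316]
tim 1693 [429.25952545 222.88530547  44.27452943] ((434.37591552734375, 223.02427673339844), 32.98676300048828)
tim 441 [433.15381095 222.84657149  58.44298219] ((433.91357421875, 223.0059814453125), 13.436910629272461)
0.82 [318.528 178.68 ] (array([433.8, 223.1]), array([65.2, 65.9]), 45.2)
coaster 0.82 (array([541.9, 135.2]), array([88.6, 58.1]), 47.1)
```

```bash
python3 -m creep '[0.1,0.2,6,0,0,0,8.78,0.1,0.2,12,0,0,0,8.78,0.1,0.2,17,0,0,0,8.78,0.1,0.2,19.2,0,0,0,8.78,0.1,0.2,19.2,0,0,0,8.78,0.1,0.2,19.2,0,0,0,5,0.1,0.2,19.2,0,0,0,5,0.1,0.2,19.2,0,0,0,5]' 20;  python3 -m creep '[0,0,0,0,0,0,5,0,0,0,0,0,0,5]'
```

```text
time: 23.18
tool_pos: [435.1, 223.4, 14.2]
orientation: [0.01, 3.14, 0.001]
wrist_force: [-0.5, -1.7, 5.8]
grip_width: 63.8
grip_force: 20.0
time: 23.42
tool_pos: [435.2, 223.4, 14.2]
orientation: [0.01, 3.14, 0.0]
wrist_force: [-0.4, -2.6, 7.4]
grip_width: 63.7
grip_force: 20.0
```

```bash
python3 -m creep '[0,0,-2,0,0,0,5,0,0,-5,0,0,0,5,-1.3,-5,-5,0,0,0,5,-1.3,-9.9,-5,0,0,0,5,-1.3,-9.9,-5,0,0,0,5,-1.3,-9.9,-3,0,0,0,5,-1.3,-9.9,-1.5,0,0,0,5,-1.3,-9.9,-1.5,0,0,0,5]'; python3 -m creep '[0,0,0,0,0,0,5]'; python3 look.py w12 timer:40 round_coaster:8
```

```text
time: 24.42
tool_pos: [445.7, 124.7, 27.2]
orientation: [-0.007, -3.139, 0.001]
wrist_force: [-0.9, 0.1, -1.5]
grip_width: 63.7
grip_force: 20.0
time: 24.55
tool_pos: [446.7, 124.9, 28.4]
orientation: [0.008, 3.142, 0.0]
wrist_force: [-0.0, 1.0, -1.7]
grip_width: 63.7
grip_force: 20.0
t 24.6 tcp [446.9 124.8  28.5] [[-1.0, 0.005, 0.001], [0.005, 1.0, 0.0], [-0.001, 0.0, -1.0]] cam [364.6 125.3 189.6]
timer 0.76 [317. 254.] plane [446. 125.] [444.7 125. ] [68.5 72.1] 89.7 | cloud [456.2 110.7] [ 62.  100.2] 41.0 [25.9 60.8 73.8]
round_coaster 0.91 [285. 346.] plane [549.1 121.3] [551.9 122.9] [87.4 36.6] 89.7 | cloud [501.9 123.6] [ 92.5 155.4] 89.1 [ 5.8  7.  16.5]
```

View pics/w12.png

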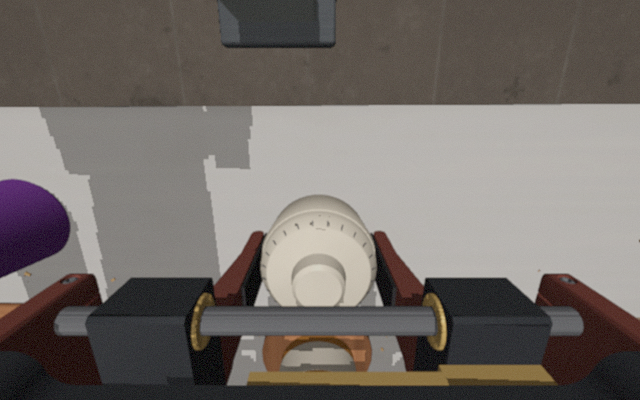

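The timer is upright in the grip at (318,260), with the coaster just beyond it at (318,345).

```bash
python3 -m creep '[0,0,0.8,0,0,0,5,0,0,1.4,0,0,0,5,0,0,1.4,0,0,0,5,0,0,1.4,0,0,0,8.5,0,0,1.4,0,0,0,8.5,0,0,1.4,0,0,0,8.5]'; python3 -m creep '[0,0,-3,0,0,0,8.5,0,0,-8,0,0,0,8.5,0,0,-14,0,0,0,8.5,0,0,-20,0,0,0,8.5,0,0,-20,0,0,0,8.5,0,0,-20,0,0,0,8.5]'; python3 tim.py 447 124; python3 - <<'E'
from h import *
p=capture("wrist");P=cloud(p);cv2.imwrite("pics/w13.png",p["img"])
m=(np.hypot(P[...,0]-555,P[...,1]-124)<45)&(P[...,2]>67)&(P[...,2]<84)
v,u=np.nonzero(m);Q=onplane(p,np.c_[u,v],74);print("jar",len(Q),cv2.minEnclosingCircle(Q[:,:2].astype(np.float32)))
E
```

```text
time: 25.45
tool_pos: [446.8, 124.3, 14.2]
orientation: [0.009, 3.141, 0.0]
wrist_force: [-0.1, -0.4, 0.1]
grip_width: 84.6
grip_force: 0.0
time: 26.2
tool_pos: [446.3, 123.8, 213.7]
orientation: [-0.01, -3.141, 0.001]
wrist_force: [-0.1, 0.1, -0.4]
grip_width: 85.1
grip_force: 0.0
[445.82461942 123.75400316 212.99370156]
tim 1628 [440.52300698 124.61526945  44.25048265] ((445.5185241699219, 124.50126647949219), 32.85806655883789)
tim 426 [444.30329542 124.57030628  58.39118906] ((445.2421569824219, 124.65821838378906), 13.47156810760498)
0.74 [318.784 177.48 ] (array([444.6, 125.2]), array([63.4, 64. ]), 42.9)
coaster 0.58 (array([543.8, 123. ]), array([74.2, 87.8]), 1.1)
jar 1408 ((554.8651123046875, 124.40522003173828), 27.727251052856445)
```

View pics/w13.png

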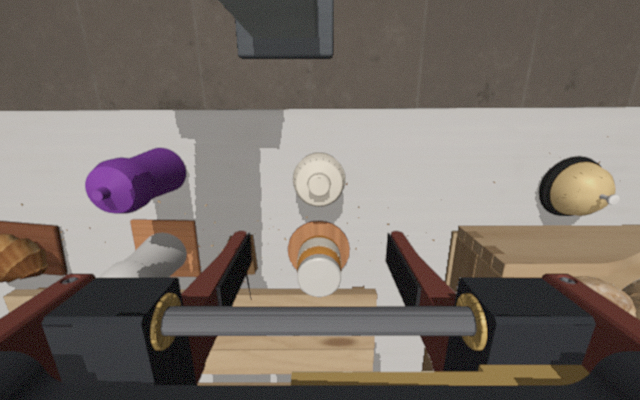

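The timer at (318,180) stands straight in front of the jar at (320,262), with a gap of about 31 mm to the coaster. All is in place, so I'm handing it in.

```bash
python3 -c "
from station import *
print(job_done())"
```

```text
the job is handed in; nothing more can be done
None
```

The job is handed in: in my last camera checks the croissant, jam jar and sugar shaker were each within about 2 mm of centre on their boards, and the timer stood straight in front of the jar with about 31 mm of free counter. It took about 26 s of robot time, and I never touched the price card, bell or bun.

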